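# Change the range of a moisture meter, zero it and put the sample on

## Task

The moisture meter has gone over range: switch it one range up by pressing the range key directly to the right of the one that is latched down, until it catches and the old one pops up, then with the plate still empty hold the round zero key fully down for a good second. Then stand the jam sample cup from the bench upright on the middle of the meter's steel plate. Press the range keys firmly but do not force them (under 40 N), and leave the spoon, lid and jar where they are.

Things in the scene. Friction and masses are not known exactly. Their poses are not given: they have to be found in the camera images.
- meter: White fixed bench meter, 230 mm wide (y), 220 deep (x). Origin: middle of its underside. x from its front (robot's side) to its back, y to its left seen from the front, z up. From the 30 mm high front edge a panel sloped 25 degrees rises to a flat deck 77 mm high, 118 deep, nothing above it. In the row of five range keys places are 30 mm apart along y; ranges rise from left (+y) to right (-y).
- plate (a point): Middle of the top face of the round steel sensing plate, 66 mm across, on the meter's deck; 2.5 mm proud of the deck, 80 mm above the bench. Axes are the meter's. The row of range keys lies 125 mm nearer the front.
- key_a: Range key latched down at the start, at any of the four left places. Cap 21 mm wide (y), 26 mm up the slope. Point given: middle of its top face, moving with the key; when up it is 16 mm above the panel, square to it (60 mm above the bench). Axes are the meter's; all keys move straight into the panel, along (0.423, 0, -0.906) in them.
- key_b: One of five alike range keys on the sloped panel (see key_a); point given: middle of its cap's top face, moving with the key. Stands at any of the four left places of the row.
- key_c: One of five alike range keys on the sloped panel (see key_a); point given: middle of its cap's top face, moving with the key. Stands at any of the four left places of the row.
- key_d: One of five alike range keys on the sloped panel (see key_a); point given: middle of its cap's top face, moving with the key. Stands at any of the four left places of the row.
- key_e: One of five alike range keys on the sloped panel (see key_a); point given: middle of its cap's top face, moving with the key. Always the last place at the right.
- key_a_travel (a joint): Travel of key_a into the panel, m: 0 fully up; latched 0.005 to 0.0105; its stop lies about 0.002 deeper than that. Interlock: a sprung bar holds the latched key. Pressing another pushes the bar aside (2 N, rising to 5 to 7 N), the latched key pops up, then the force drops to near nothing as the pressed key catches, rises to 5 or 6 N and meets a firm stop (10 to 20 N per mm); 12 to 18 N reaches it.
- key_b_travel (a joint): Travel of key_b into the panel, m: 0 fully up; latched 0.005 to 0.0105; its stop lies about 0.002 deeper than that. Each key catches at its own depth (5 to 10.5 mm), which cannot be seen or told from the latched key; it must be felt. A key let go too early springs up and none stays down; two keys pressed together may both catch.
- key_c_travel (a joint): Travel of key_c into the panel, m: 0 fully up; latched 0.005 to 0.0105; its stop lies about 0.002 deeper than that.
- key_d_travel (a joint): Travel of key_d into the panel, m: 0 fully up; latched 0.005 to 0.0105; its stop lies about 0.002 deeper than that.
- key_e_travel (a joint): Travel of key_e into the panel, m: 0 fully up; latched 0.005 to 0.0105; its stop lies about 0.002 deeper than that.
- zero_key: Round zero key, 22 mm across, on the sloped panel to the right of the range keys (44 mm from the nearest). Point given: middle of its slightly dished top face, 12 mm above the panel. Axes are the meter's; it moves into the panel along (0.423, 0, -0.906). A plain spring key: 2 N to start, 4 N at its firm stop; comes up when let go.
- zero_key_travel (a joint): Travel of the zero key into the panel, m: 0 up, 0.004 fully down at its stop.
- cup_center (a point): Centre, half-way up, of the sample cup: small white open tapered cup with jam, 52 mm across at the rim, 40 at the base, 36 high (centre 18 mm above its base), about 22 g. Stands upright on the bench left of the meter, near the front, with a loose lid and a teaspoon. Other cups stand far back. z is its axis.
- spoon: Teaspoon, 130 x 26 x 11 mm, lying behind the cup (about 85 mm from its centre), not to be disturbed. Origin: middle of its underside.
- lid: Twist-off jar lid, 68 mm across, 12 mm high, lying left of the cup (about 105 mm from its centre), not to be disturbed. Origin: middle of its underside.
- jar_tasted: Opened jam jar, 68 mm across, 86 mm high, standing to the left of the meter, towards the back, not to be disturbed. Origin: middle of its underside.
Not all that is in view belongs to the job. What is shaped like the part that bears cup_center but green or turquoise is not meant.

How it is judged (in metres and radians):
On the way, in this order (a step that is already met when the one before it is completed fails the run):
1. the range key directly right of the one latched at the start is latched down and let go; all other range keys are up (value of joint key_a_travel below 0.002 m and ((y of key_b in the frame of key_a between -0.04 and -0.02 m and value of joint key_b_travel above 0.004 m) or (not (y of key_b in the frame of key_a between -0.04 and -0.02 m) and value of joint key_b_travel below 0.002 m)) and ((y of key_c in the frame of key_a between -0.04 and -0.02 m and value of joint key_c_travel above 0.004 m) or (not (y of key_c in the frame of key_a between -0.04 and -0.02 m) and value of joint key_c_travel below 0.002 m)) and ((y of key_d in the frame of key_a between -0.04 and -0.02 m and value of joint key_d_travel above 0.004 m) or (not (y of key_d in the frame of key_a between -0.04 and -0.02 m) and value of joint key_d_travel below 0.002 m)) and ((y of key_e in the frame of key_a between -0.04 and -0.02 m and value of joint key_e_travel above 0.004 m) or (not (y of key_e in the frame of key_a between -0.04 and -0.02 m) and value of joint key_e_travel below 0.002 m)) and contact force between the fingers and key_a below 0.2 N and contact force between the fingers and key_b below 0.2 N and contact force between the fingers and key_c below 0.2 N and contact force between the fingers and key_d below 0.2 N and contact force between the fingers and key_e below 0.2 N), for 0.15 s.
2. with the plate empty and the new range latched, the zero key is held down (2.5 mm or more) for 0.8 s (value of joint key_a_travel below 0.002 m and ((y of key_b in the frame of key_a between -0.04 and -0.02 m and value of joint key_b_travel above 0.004 m) or (not (y of key_b in the frame of key_a between -0.04 and -0.02 m) and value of joint key_b_travel below 0.002 m)) and ((y of key_c in the frame of key_a between -0.04 and -0.02 m and value of joint key_c_travel above 0.004 m) or (not (y of key_c in the frame of key_a between -0.04 and -0.02 m) and value of joint key_c_travel below 0.002 m)) and ((y of key_d in the frame of key_a between -0.04 and -0.02 m and value of joint key_d_travel above 0.004 m) or (not (y of key_d in the frame of key_a between -0.04 and -0.02 m) and value of joint key_d_travel below 0.002 m)) and ((y of key_e in the frame of key_a between -0.04 and -0.02 m and value of joint key_e_travel above 0.004 m) or (not (y of key_e in the frame of key_a between -0.04 and -0.02 m) and value of joint key_e_travel below 0.002 m)) and value of joint zero_key_travel above 0.0025 m and horizontal distance between cup_center and plate above 0.08 m), for 0.8 s.
At the end, for the whole second after the job is handed in: The range key directly to the right of the one that was latched at the start is latched down (4 mm or more), all other range keys are up (within 2 mm) and the zero key is up; the cup stands upright (within 0.12 rad) on the steel plate, its axis within 12 mm of the plate's middle (value of joint key_a_travel below 0.002 m and ((y of key_b in the frame of key_a between -0.04 and -0.02 m and value of joint key_b_travel above 0.004 m) or (not (y of key_b in the frame of key_a between -0.04 and -0.02 m) and value of joint key_b_travel below 0.002 m)) and ((y of key_c in the frame of key_a between -0.04 and -0.02 m and value of joint key_c_travel above 0.004 m) or (not (y of key_c in the frame of key_a between -0.04 and -0.02 m) and value of joint key_c_travel below 0.002 m)) and ((y of key_d in the frame of key_a between -0.04 and -0.02 m and value of joint key_d_travel above 0.004 m) or (not (y of key_d in the frame of key_a between -0.04 and -0.02 m) and value of joint key_d_travel below 0.002 m)) and ((y of key_e in the frame of key_a between -0.04 and -0.02 m and value of joint key_e_travel above 0.004 m) or (not (y of key_e in the frame of key_a between -0.04 and -0.02 m) and value of joint key_e_travel below 0.002 m)) and value of joint zero_key_travel below 0.001 m and horizontal distance between cup_center and plate below 0.012 m and z of cup_center in the frame of plate between 0.014 and 0.022 m and angle between cup_center's own z axis and vertical below 0.12 rad); the robot touches nothing.
It fails at once if a range key is forced: more than 40 N on it from the fingers (contact force between the fingers and key_a above 40 N or contact force between the fingers and key_b above 40 N or contact force between the fingers and key_c above 40 N or contact force between the fingers and key_d above 40 N or contact force between the fingers and key_e above 40 N).
It fails at once if the spoon, the lid or the jar is shifted by more than 25 mm (distance of any of jar_tasted, spoon, lid from where it was at the start of the episode above 0.025 m).
It also fails if it takes over 70 s, if anything falls off the work surface, if the arm or the gripper's body presses on something with over 40 N, if the wrist force passes 120 N, or if a joint passes its speed limit or range.

## Robot

A 6-joint arm with a two-finger parallel gripper is mounted at the origin on a cart in front of the work surface, level with it; the furniture and walls round the work are solid. World frame = base frame: x ahead of the robot, y to its left, z up, the work surface at z = 0. Lengths are in m, angles in degrees, forces in N, time in s.
With the tool pointing down it reaches from about 0.35 to 0.875 m from the base axis. Payload 4.2 kg.
Tool frame: the origin (TCP) lies on the centre line of the jaws, within the pads' length; the fingertips stand 19 mm ahead of it and the grasp point (between the pads) is the TCP; z points along the fingers, y is the line along which they close (so a half turn about z gives the same grasp; the last joint's range is limited). The gripper opens to 87 mm and grips with 3 to 60 N. Pads are 19 mm wide; open, the fingers measure 117 mm over their backs; the gripper's body (75 mm by 190 mm) begins 51 mm behind the grasp point.
Start: joints at [14.817, 22.042, 0.453, 0, -68.411, -14.817], TCP at [0.625, 0, 0.242] pointing down, gripper open.
Joint ranges: [-179.83, 179.83], [-69.29, 118.12], [-61.27, 80.66], [-181.25, 117.63], [-171.15, -9.14], [-177.46, 177.46]. Speed limits (degrees/s): [159.86, 159.86, 180, 180, 180, 180].

## Interface

Orientations are given as a 3x3 rotation matrix whose columns are the frame's x, y, z axes.
In Python, from station import sense, capture, finish_job, search_frame, masks_of gives the robot as it stands.
- The arm moves only by the tool drive_tool, never from a script. Its argument "rows" is a list of rows, each a list of 7 numbers: the opening in per cent of the stroke, from 0 (shut) to 100 (fully open), then the shift along the world's x, y, z in mm, then the turn, a rotation vector about the world's x, y, z in rad. In form: [[fingers, dx, dy, dz, wx, wy, wz], ...]. A call has 1 to 5 rows; each row shifts and turns the commanded pose from where the row before left it; what a row does not reach is not made up. A row lasts 1/12 s, in which the tool goes at most 41.7 mm and 7.16 degrees, less where a joint would pass 70% of its speed; a pose out of reach is approached as far as the arm can. A call is refused whole if a number of a shift passes 41.7 or a number of a turn 0.125, either way. A call with a gripper value outside its range is refused whole. The fingers move at their own pace and stop on an object; the grip force is fixed at half the most. Time passes only in rows, so rows that do not move let the fingers close. It gives the time, the measured TCP pose, the force, the opening and the grip force at its end, in the units of the state.
- sense(): the state, without advancing time (a new reading comes with each control period).
- capture(name): name is "scene" or "side" or "wrist"; returns a dict with "frame" (420x560x3 uint8, red, green, blue), "z_map" (420x560 float32, m along the optical axis (not along the pixel's ray), 0 where there is no reading), "fx", "fy", "cx", "cy" (pixels), "distortion" ([k1, k2, p1, p2, k3] as OpenCV has them; the pictures are not rectified), "R" (3x3) and "t" (3): a world point X has camera coordinates R X + t; the wrist camera has in their place "T_tool_cam" (4x4, takes a point from camera to tool coordinates, whose origin is the TCP and whose axes are the flange's). Camera axes: x right, y down, z forward; pixel columns grow to the right and rows downward; lengths in m; the calibration is good to about 2 mm. A picture is of the moment at which its call begins: read the wrist's pose just before it.
- finish_job(): hands the job in; it is judged then, once.
Trained networks look in a picture, given as the dict that the camera call returned (one of the last four; its "shot" number tells which), for a name from the list of things; names that differ only in an ending like _2 or _b are one class to them, and where a whole thing is asked for, a point or a joint stands for the part that bears it (a point fixed in the world has none). Each returns a list of dicts, best first, with "p" (0 to 1); they miss things now and then, are a little off and sometimes report something else, mostly with a low value. They report only what shows in the picture. A call takes as long as a camera call. They do not tell look-alikes from the thing itself.
- search_frame(label, picture): "xy" ([column, row] in pixels, amid what is visible of it).
- masks_of(label, picture): "region" (420x560 bool, what is visible of it) and "xy" ([column, row] in pixels, amid what is visible of it).
The state is a dict: "time_s": time; "joints": joint angles; "joint_velocities": joint speeds; "effort": joint torques, N m; "tcp_pos": TCP position; "ee_rot": TCP orientation; "wrist_force": force on the tool from outside, world axes, zero at the start; "moment": the same for the moment, N m; "gripper_width": opening from 0.0 (shut) to 1.0 (fully open); "gripper_force": force on a finger pad.
Only numpy, scipy, OpenCV 4.12 (cv2) and the standard library are available. Lean on these libraries where they do the work, as an engineer would, in place of code of your own. Each camera call takes 0.05 s, during which the arm holds its last target. There are 200 camera calls.

## Working session

There is one attempt and no reset: what is moved stays moved. The work goes in short steps, Python scripts to look and compute and a tool call to move; the robot and the scene stay as the last step left them, time stands still between calls to the robot, and variables do not carry over. Pictures are saved under pics/ and viewed, at most 10 in all, crops included, and the job is handed in when it is done.

Besides the shell and the picture viewer there is one more tool, called after "Request:" in YAML: its name, and indented under it one key for each argument. drive_tool: Moves the arm, as the interface text tells. Its arguments: {"type":"object","properties":{"rows":{"type":"array"}},"required":["rows"]}

```bash
mkdir -p pics; cat > h.py <<'E'
import numpy as np, cv2
from station import *
def pose(p):
    if "R" in p: return np.array(p["R"]),np.array(p["t"])
def world(p,uv,z,st=None):
    K=np.array([[p["fx"],0,p["cx"]],[0,p["fy"],p["cy"]],[0,0,1]])
    n=cv2.undistortPoints(np.array(uv,float).reshape(-1,1,2),K,np.array(p["distortion"])).reshape(-1,2)
    c=np.c_[n,np.ones(len(n))]*np.array(z).reshape(-1,1)
    if "R" in p: return (c-np.array(p["t"]))@np.array(p["R"])
    T=np.array(p["T_tool_cam"]); c=c@T[:3,:3].T+T[:3,3]
    return c@np.array(st["ee_rot"]).T+np.array(st["tcp_pos"])
def save(p,n,crop=None,s=1):
    f=p["frame"][...,::-1]
    if crop: f=f[crop[1]:crop[3],crop[0]:crop[2]]
    cv2.imwrite("pics/"+n,cv2.resize(f,None,fx=s,fy=s,interpolation=cv2.INTER_CUBIC))
def maskpts(p,m,st=None):
    v,u=np.nonzero(m&(p["z_map"]>0)); return world(p,np.c_[u,v],p["z_map"][v,u],st)
E
python3 - <<'E'
from h import *
a=capture("scene");b=capture("side")
f=np.hstack([a["frame"],b["frame"]])[...,::-1]
cv2.imwrite("pics/a.png",cv2.resize(a["frame"][...,::-1],(800,600)));cv2.imwrite("pics/b.png",cv2.resize(b["frame"][...,::-1],(800,600)))
for n,p in (("scene",a),("side",b)):
  for l in ["cup_center","meter","key_a","zero_key","spoon","lid","jar_tasted"]:
    for d in masks_of(l,p)[:5]:
        if d["p"]<.3: continue
        w=maskpts(p,d["region"]); print(n,l,round(d["p"],2),np.round(d["xy"]),np.round(np.median(w,0),3) if len(w) else 0)
E
```

```text
scene cup_center 0.85 [184. 200.] [0.408 0.3   0.024]
scene cup_center 0.79 [263. 190.] [0.591 0.256 0.024]
scene cup_center 0.7 [203. 224.] [0.405 0.186 0.023]
scene cup_center 0.64 [222. 191.] [0.501 0.304 0.024]
scene cup_center 0.58 [237. 207.] [0.507 0.211 0.023]
scene meter 0.61 [355. 254.] [ 0.579 -0.113  0.066]
scene meter 0.38 [296. 251.] [ 0.504 -0.039  0.056]
scene key_a 0.79 [327. 277.] [ 0.516 -0.127  0.058]
scene key_a 0.72 [306. 261.] [ 0.509 -0.069  0.057]
scene key_a 0.7 [298. 254.] [ 0.504 -0.039  0.057]
scene key_a 0.59 [287. 246.] [ 0.501 -0.009  0.057]
scene key_a 0.56 [320. 270.] [ 0.516 -0.095  0.052]
scene spoon 0.61 [236. 181.] [0.566 0.364 0.006]
scene lid 0.61 [199. 180.] [0.477 0.403 0.011]
scene lid 0.31 [314. 179.] [0.692 0.193 0.057]
scene jar_tasted 0.84 [315. 181.] [0.693 0.193 0.056]
scene jar_tasted 0.45 [326. 279.] [ 0.516 -0.127  0.058]
side cup_center 0.69 [214. 223.] [0.407 0.181 0.023]
side cup_center 0.64 [223. 208.] [0.408 0.299 0.023]
side cup_center 0.58 [288. 211.] [0.596 0.253 0.024]
side cup_center 0.56 [254. 197.] [0.507 0.305 0.025]
side cup_center 0.56 [257. 216.] [0.511 0.207 0.024]
side meter 0.61 [293. 279.] [ 0.608 -0.132  0.07 ]
side key_a 0.51 [252. 249.] [ 0.506 -0.009  0.06 ]
side key_a 0.5 [251. 271.] [ 0.514 -0.07   0.058]
side key_a 0.45 [253. 284.] [ 0.52  -0.129  0.057]
side key_a 0.39 [252. 257.] [ 0.509 -0.038  0.06 ]
side zero_key 0.5 [258. 300.] [ 0.525 -0.17   0.055]
side spoon 0.49 [266. 197.] [0.542 0.357 0.004]
side lid 0.45 [245. 190.] [0.475 0.405 0.011]
side jar_tasted 0.82 [326. 209.] [0.704 0.19  0.057]
side jar_tasted 0.51 [253. 270.] [ 0.514 -0.07   0.058]
```

View pics/a.png

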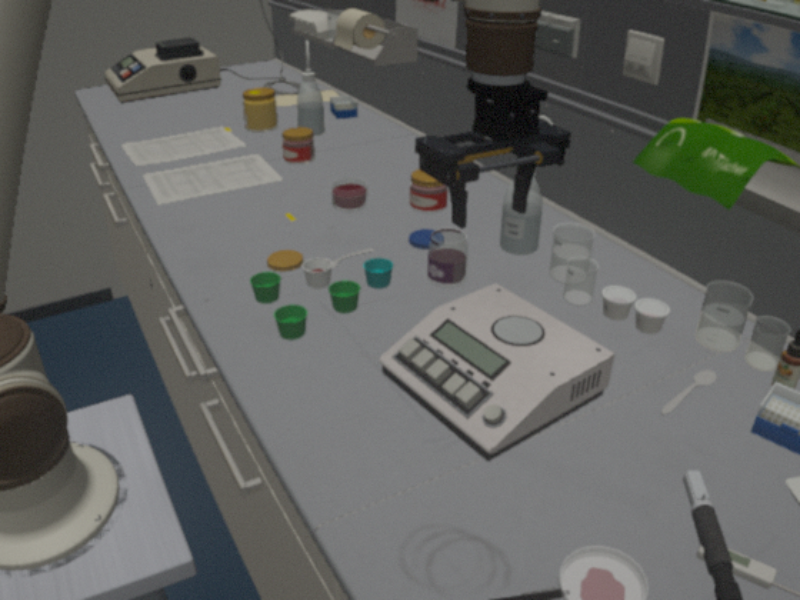

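View pics/b.png

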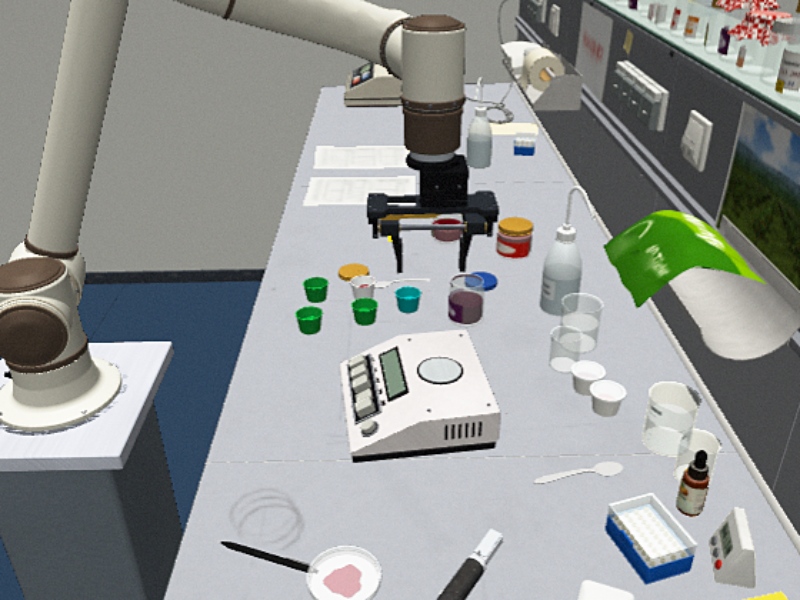

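```bash
python3 - <<'E'
from h import *
s=sense();print(s)
p=capture("wrist");save(p,"w1.png",s=1.4)
E
```

```text
{'time_s': 0.8, 'joints': array([ 1.48165044e+01,  2.20385278e+01,  4.53175905e-01, -1.90375830e-03,
       -6.84114405e+01, -1.48153802e+01]), 'joint_velocities': array([-0.0487073 ,  0.0539255 ,  0.0514768 , -0.05900816, -0.1253716 ,
        0.09645041]), 'effort': array([-2.10740473e-04, -3.90410972e+01,  1.87610257e+01,  4.22404200e+00,
        1.56113942e-02, -1.31207847e-05]), 'tcp_pos': array([6.24973603e-01, 3.08092835e-05, 2.41582139e-01]), 'ee_rot': array([[ 7.39721601e-06, -9.99999999e-01,  4.62212417e-05],
       [-9.99999999e-01, -7.39517372e-06,  4.41850411e-05],
       [-4.41846993e-05, -4.62215685e-05, -9.99999998e-01]]), 'wrist_force': array([ 0.60825298, -0.10148093, -0.61608055]), 'moment': array([-0.02701732,  0.00797192, -0.00515744]), 'gripper_force': 0.0, 'gripper_width': 1.002661378309558}
```

The white cup with jam is at 800-px (318,272) in scene view and (362,288) in side view. Look-alikes: green at (265,287), (291,321) and (344,297), turquoise at (378,272), and white empty cups far back at (618,302) and (652,315). The one I want is the white one, at about (0.504, 0.304). The keys are on the front panel, with the zero key at (494,413).

View pics/w1.png

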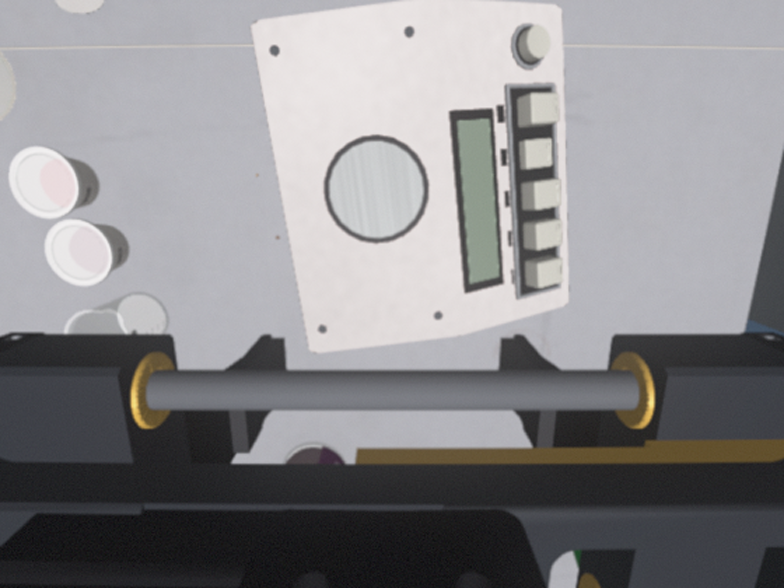

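```bash
python3 - <<'E'
from h import *
p=capture("scene");save(p,"c.png",(150,150,400,310),3)
E
```

```text
(no output)
```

View pics/c.png

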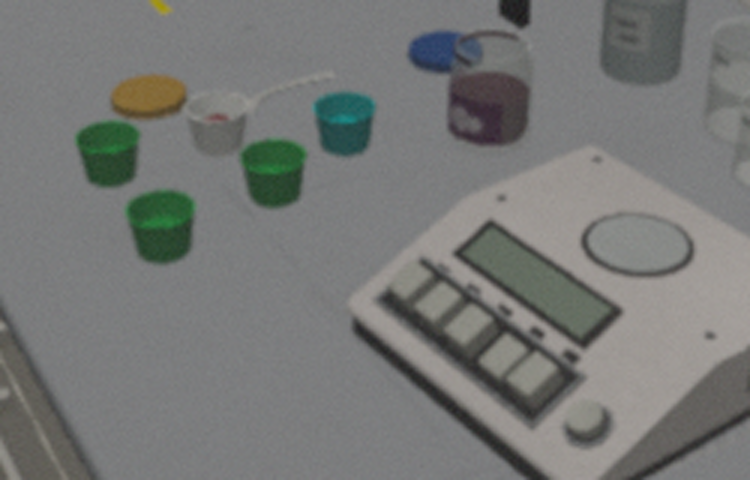

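The crop confirms the white cup with red jam at crop (217,122), beside the spoon and lid, among the green and turquoise ones. The wrist view shows the fourth key from the left, at (536,153), sunk. The target is therefore the rightmost key, key_e, at (538,108); the zero key is at (533,43) and the plate at (376,188).

```bash
python3 - <<'E'
from h import *
s=sense();p=capture("wrist")
z=p["z_map"];v,u=np.nonzero(z>0);W=np.full(z.shape+(3,),np.nan);W[v,u]=world(p,np.c_[u,v],z[v,u],s)
W[...]=np.where((z>0)[...,None],W,np.nan)
np.save("W.npy",W)
for l in["key_a","zero_key","meter"]:
  for d in masks_of(l,p)[:6]:
    w=W[d["region"]];w=w[~np.isnan(w[:,0])]
    if len(w)<20:continue
    c,r=np.round(d["xy"]).astype(int)
    print(l,round(d["p"],2),(c,r),len(w),np.round(np.median(w,0),4),np.round([w[:,i].min() for i in range(3)]+[w[:,i].max() for i in range(3)],4))
# plate ellipse: deck points heights
m=(W[...,2]>.0785)&(W[...,2]<.084); 
# plate by brightness contour around (269,134)
g=cv2.cvtColor(p["frame"],cv2.COLOR_RGB2GRAY); ff=cv2.threshold(cv2.GaussianBlur(g,(3,3),0),110,255,cv2.THRESH_BINARY)[1]
n,lab,st,ce=cv2.connectedComponentsWithStats(ff,connectivity=4)
i=lab[134,269];print("plate comp",st[i],ce[i])
c=ce[i];print(world(p,[c],[np.nanmedian(z[lab==i])],s), np.nanmedian(z[lab==i]))
for r in range(15,215,3):
    pass
# key heights map print along column of caps
for uu in (378,384,390): print(uu,[(vv,round(float(W[vv,uu,2]),4)) for vv in range(60,210,5)])
E
```

```text
key_a 0.91 (np.int64(386), np.int64(76)) 672 [ 0.5225 -0.1209  0.0594] [ 0.5047 -0.134   0.0463  0.5347 -0.1098  0.0664]
key_a 0.87 (np.int64(383), np.int64(108)) 481 [ 0.5193 -0.0919  0.0536] [ 0.5049 -0.1036  0.0408  0.5305 -0.0804  0.0593]
key_a 0.76 (np.int64(386), np.int64(194)) 554 [ 0.5076 -0.0032  0.059 ] [ 0.4843 -0.0137  0.0379  0.5195  0.0112  0.0658]
key_a 0.74 (np.int64(385), np.int64(140)) 576 [ 0.515  -0.0619  0.0596] [ 0.4968 -0.0727  0.0452  0.5272 -0.0498  0.066 ]
key_a 0.63 (np.int64(388), np.int64(166)) 556 [ 0.511  -0.0329  0.0595] [ 0.4866 -0.0437  0.0345  0.5235 -0.0192  0.0656]
zero_key 0.59 (np.int64(380), np.int64(31)) 479 [ 0.526  -0.1638  0.0555] [ 0.5127 -0.1762  0.0466  0.536  -0.1537  0.0611]
meter 0.93 (np.int64(291), np.int64(113)) 45737 [ 0.6116 -0.0851  0.0768] [ 0.4654 -0.2109 -0.0019  0.7388  0.0867  0.0824]
meter 0.44 (np.int64(386), np.int64(194)) 545 [ 0.5076 -0.0034  0.0591] [ 0.49   -0.0137  0.0445  0.5195  0.0091  0.0658]
plate comp [     0      0    560    265 132893] [273.12571016 123.8387876 ]
[[ 0.63214774 -0.07750856  0.02056053]] 0.349
[... 629 characters left out ...]
439), (125, 0.0442), (130, 0.0633), (135, 0.0645), (140, 0.0654), (145, 0.0641), (150, 0.0451), (155, 0.0442), (160, 0.0638), (165, 0.0642), (170, 0.0643), (175, 0.0639), (180, 0.0457), (185, 0.0527), (190, 0.0647), (195, 0.0647), (200, 0.0641), (205, 0.0641)]
390 [(60, 0.0423), (65, 0.0403), (70, 0.059), (75, 0.0584), (80, 0.0616), (85, 0.06), (90, 0.0413), (95, 0.0393), (100, 0.0507), (105, 0.0505), (110, 0.049), (115, 0.0495), (120, 0.0398), (125, 0.0397), (130, 0.0615), (135, 0.0599), (140, 0.0599), (145, 0.0599), (150, 0.0425), (155, 0.0409), (160, 0.0619), (165, 0.061), (170, 0.0607), (175, 0.063), (180, 0.0423), (185, 0.0558), (190, 0.0622), (195, 0.063), (200, 0.0609), (205, 0.0423)]
```

Request:
drive_tool:
  rows:
    - [0,-10,-12,-15,0,0,0.063]
    - [0,-16,-17,-15,0,0,0.063]
    - [0,-20,-20,-15,0.0136,-0.1082,0]
    - [0,-20,-20,-15,0.0136,-0.1082,0]
    - [0,-20,-20,-15,0.0136,-0.1082,0]

```text
time_s: 1.52
tcp_pos: [0.5414, -0.0868, 0.1684]
ee_rot: [[0.126, -0.942, 0.31], [-0.992, -0.12, 0.039], [0.0, -0.313, -0.95]]
wrist_force: [0.2, -0.8, -0.8]
gripper_width: 0.705
gripper_force: 0.0
```

Request:
drive_tool:
  rows:
    - [0,-16,-17,-15,0.0136,-0.1082,0]
    - [0,-16,-17,-15,0,0,0]
    - [0,0,0,-20,0,0,0]
    - [0,0,0,0,0,0,0]
    - [0,0,0,0,0,0,0]

```text
time_s: 1.93
tcp_pos: [0.5109, -0.1198, 0.1188]
ee_rot: [[0.126, -0.907, 0.401], [-0.992, -0.115, 0.051], [0.0, -0.405, -0.915]]
wrist_force: [-0.5, -0.7, 0.4]
gripper_width: 0.328
gripper_force: 0.0
```

```bash
python3 - <<'E'
from h import *
s=sense();print(s["time_s"],s["tcp_pos"],s["ee_rot"],s["wrist_force"],s["gripper_width"],s["joints"])
p=capture("wrist");save(p,"w2.png",s=1.4)
W=np.load("W.npy")
# plate: fit ellipse of dark ring at start view not stored; use meter keys in this view
for l in["key_a","zero_key"]:
  for d in masks_of(l,p)[:6]:
    w=maskpts(p,d["region"],s)
    if len(w)>20: print(l,round(d["p"],2),np.round(d["xy"]),len(w),np.round(np.median(w,0),4),np.round(w.min(0),3),np.round(w.max(0),3))
E
```

```text
1.9333 [ 0.51089778 -0.11981313  0.11884158] [[ 1.25859573e-01 -9.07258180e-01  4.01300339e-01]
 [-9.92048065e-01 -1.15126968e-01  5.08568289e-02]
 [ 6.02172853e-05 -4.04510043e-01 -9.14533554e-01]] [-0.5048281  -0.68150798  0.43421797] 0.3278900464177557 [  3.62546489  12.61072195 -36.93902935  -5.06885881 -16.69326406
   8.15521679]
key_a 0.81 [296. 306.] 615 [ 0.5135 -0.0631  0.0615] [ 0.49  -0.113  0.051] [ 0.526 -0.051  0.128]
key_a 0.72 [298. 258.] 246 [ 0.523  -0.0983  0.0551] [ 0.517 -0.102  0.046] [ 0.531 -0.092  0.059]
key_a 0.7 [305. 225.] 1206 [ 0.5179 -0.1246  0.0591] [ 0.498 -0.133  0.039] [ 0.535 -0.109  0.096]
zero_key 0.88 [309. 167.] 821 [ 0.5234 -0.1656  0.0555] [ 0.514 -0.176  0.048] [ 0.535 -0.155  0.061]
```

View pics/w2.png

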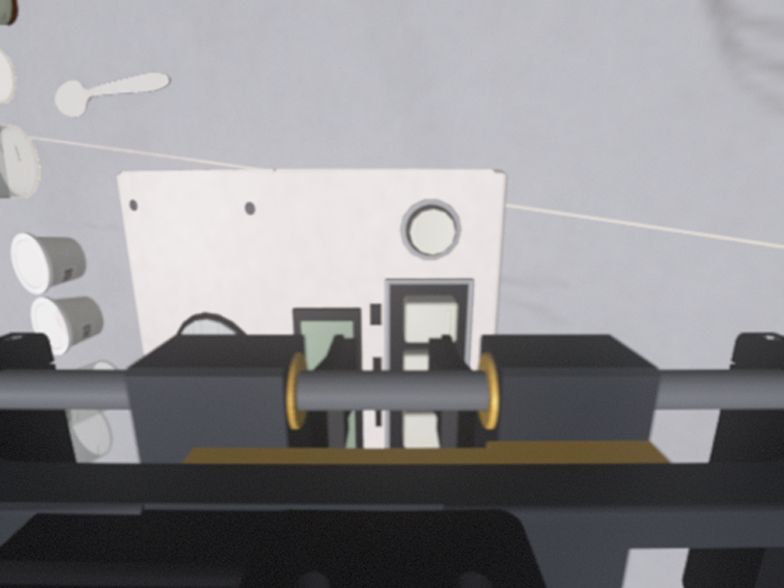

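Camera looks along the tool: key_e at (430,318), directly under the closing fingers, and the zero key at (432,230).

Request:
drive_tool:
  rows:
    - [0,-12,-2,0,0,0,0]
    - [0,0,0,0,0,0,0]
    - [0,0,0,0,0,0,0]
    - [0,0,0,0,0,0,0]
    - [0,0,0,0,0,0,0]

```text
time_s: 2.5
tcp_pos: [0.499, -0.1215, 0.1192]
ee_rot: [[0.126, -0.907, 0.403], [-0.992, -0.115, 0.051], [-0.0, -0.406, -0.914]]
wrist_force: [0.1, -0.2, 0.1]
gripper_width: 0.007
gripper_force: 0.0
```

Request:
drive_tool:
  rows:
    - [0,6.3,0.8,-13.6,0,0,0]
    - [0,6.3,0.8,-13.6,0,0,0]
    - [0,0,0,0,0,0,0]
    - [0,0,0,0,0,0,0]
    - [0,0,0,0,0,0,0]

```text
time_s: 2.92
tcp_pos: [0.5113, -0.12, 0.092]
ee_rot: [[0.126, -0.907, 0.402], [-0.992, -0.115, 0.051], [-0.0, -0.405, -0.914]]
wrist_force: [0.3, 0.4, 0.2]
gripper_width: 0.004
gripper_force: 0.0
```

Request:
drive_tool:
  rows:
    - [0,-4.5,-3,0,0.003,-0.022,0]
    - [0,2.5,0.3,-5.4,0,0,0]
    - [0,1.7,0.2,-3.6,0,0,0]
    - [0,0,0,0,0,0,0]
    - [0,0,0,0,0,0,0]

```text
time_s: 3.33
tcp_pos: [0.5113, -0.1224, 0.0826]
ee_rot: [[0.126, -0.898, 0.422], [-0.992, -0.114, 0.054], [-0.0, -0.425, -0.905]]
wrist_force: [-0.5, 0.1, -0.0]
gripper_width: 0.008
gripper_force: 0.0
```

Request:
drive_tool:
  rows:
    - [0,0.85,0.1,-1.8,0,0,0]
    - [0,0.85,0.1,-1.8,0,0,0]
    - [0,0,0,0,0,0,0]

```text
time_s: 3.58
tcp_pos: [0.513, -0.1222, 0.079]
ee_rot: [[0.126, -0.898, 0.422], [-0.992, -0.114, 0.054], [-0.0, -0.426, -0.905]]
wrist_force: [0.1, -0.4, 2.8]
gripper_width: 0.007
gripper_force: 1.2
```

Request:
drive_tool:
  rows:
    - [0,0.85,0.1,-1.8,0,0,0]
    - [0,0,0,0,0,0,0]

```text
time_s: 3.75
tcp_pos: [0.5138, -0.1221, 0.0773]
ee_rot: [[0.126, -0.898, 0.422], [-0.992, -0.114, 0.054], [-0.0, -0.426, -0.905]]
wrist_force: [-0.7, 1.4, 3.1]
gripper_width: 0.006
gripper_force: 1.5
```

Request:
drive_tool:
  rows:
    - [0,0.85,0.1,-1.8,0,0,0]
    - [0,0,0,0,0,0,0]

```text
time_s: 3.92
tcp_pos: [0.5145, -0.1221, 0.0757]
ee_rot: [[0.126, -0.898, 0.423], [-0.992, -0.114, 0.054], [-0.0, -0.426, -0.905]]
wrist_force: [-2.9, 1.3, 5.5]
gripper_width: 0.003
gripper_force: 2.9
```

Request:
drive_tool:
  rows:
    - [0,0.43,0.05,-0.9,0,0,0]
    - [0,0,0,0,0,0,0]

```text
time_s: 4.08
tcp_pos: [0.5149, -0.122, 0.0749]
ee_rot: [[0.126, -0.898, 0.423], [-0.992, -0.114, 0.054], [-0.0, -0.426, -0.905]]
wrist_force: [-2.3, 1.2, 4.8]
gripper_width: 0.003
gripper_force: 2.9
```

Request:
drive_tool:
  rows:
    - [0,0.43,0.05,-0.9,0,0,0]
    - [0,0,0,0,0,0,0]

```text
time_s: 4.25
tcp_pos: [0.5154, -0.122, 0.0739]
ee_rot: [[0.126, -0.898, 0.423], [-0.992, -0.114, 0.054], [-0.0, -0.426, -0.905]]
wrist_force: [-2.7, 1.1, 4.7]
gripper_width: 0.005
gripper_force: 2.7
```

Request:
drive_tool:
  rows:
    - [0,0.43,0.05,-0.9,0,0,0]
    - [0,0,0,0,0,0,0]

```text
time_s: 4.42
tcp_pos: [0.5159, -0.1219, 0.0728]
ee_rot: [[0.126, -0.898, 0.422], [-0.992, -0.114, 0.054], [-0.0, -0.426, -0.905]]
wrist_force: [-1.1, 0.9, 1.4]
gripper_width: 0.003
gripper_force: 0.8
```

Request:
drive_tool:
  rows:
    - [0,0.43,0.05,-0.9,0,0,0]
    - [0,0,0,0,0,0,0]

```text
time_s: 4.58
tcp_pos: [0.5163, -0.1219, 0.0719]
ee_rot: [[0.126, -0.898, 0.422], [-0.992, -0.114, 0.054], [-0.0, -0.426, -0.905]]
wrist_force: [-2.0, 1.3, 5.5]
gripper_width: 0.004
gripper_force: 2.6
```

Request:
drive_tool:
  rows:
    - [0,0.43,0.05,-0.9,0,0,0]
    - [0,0,0,0,0,0,0]

```text
time_s: 4.75
tcp_pos: [0.5167, -0.1218, 0.071]
ee_rot: [[0.126, -0.898, 0.422], [-0.992, -0.114, 0.054], [-0.0, -0.426, -0.905]]
wrist_force: [-1.2, 0.6, 6.0]
gripper_width: 0.007
gripper_force: 2.7
```

Request:
drive_tool:
  rows:
    - [0,0.43,0.05,-0.9,0,0,0]
    - [0,0,0,0,0,0,0]

```text
time_s: 4.92
tcp_pos: [0.5169, -0.1218, 0.0706]
ee_rot: [[0.126, -0.898, 0.422], [-0.992, -0.114, 0.054], [-0.001, -0.426, -0.905]]
wrist_force: [-5.5, 1.6, 11.5]
gripper_width: 0.008
gripper_force: 5.6
```

Request:
drive_tool:
  rows:
    - [0,0.2,0.02,-0.4,0,0,0]
    - [0,0,0,0,0,0,0]
    - [0,0,0,0,0,0,0]

```text
time_s: 5.17
tcp_pos: [0.5169, -0.1218, 0.0705]
ee_rot: [[0.126, -0.897, 0.423], [-0.992, -0.114, 0.054], [-0.001, -0.426, -0.905]]
wrist_force: [-6.5, 1.8, 12.3]
gripper_width: 0.005
gripper_force: 6.9
```

Request:
drive_tool:
  rows:
    - [0,-4.2,-0.5,9,0,0,0]
    - [0,-8.4,-1,18,0,0,0]
    - [0,0,0,0,0,0,0]
    - [0,0,0,0,0,0,0]
    - [0,0,0,0,0,0,0]

```text
time_s: 5.58
tcp_pos: [0.5043, -0.1233, 0.0963]
ee_rot: [[0.126, -0.898, 0.421], [-0.992, -0.113, 0.054], [-0.001, -0.425, -0.905]]
wrist_force: [0.7, 1.2, -0.1]
gripper_width: 0.006
gripper_force: 0.0
```

```bash
python3 - <<'E'
from h import *
s=sense();print(s["time_s"],s["tcp_pos"])
p=capture("side");save(p,"s3.png",(215,220,355,325),5.7)
for d in masks_of("key_a",p)[:6]:
    w=maskpts(p,d["region"]); print(round(d["p"],2),np.round(d["xy"]),np.round(np.median(w,0),4))
E
```

```text
5.5833 [ 0.50425295 -0.12331585  0.09627283]
0.6 [255. 261.] [ 0.5135 -0.0373  0.0611]
0.56 [252. 250.] [ 0.5125 -0.0086  0.0607]
0.55 [256. 268.] [ 0.5207 -0.0672  0.0616]
```

View pics/s3.png

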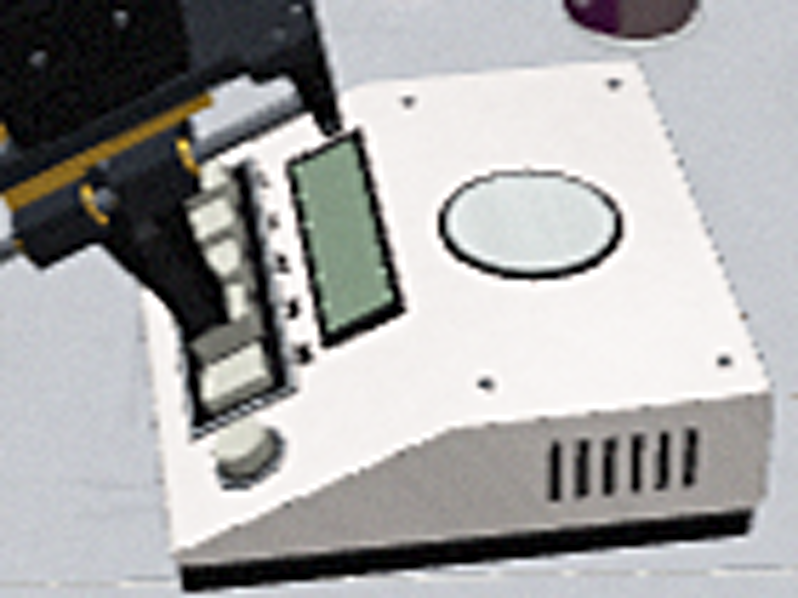

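Close crop: the right-end key (235,380) is now down, its neighbour (240,335) is up, and the force drop was felt. Next is the zero key at (245,450).

Request:
drive_tool:
  rows:
    - [0,3,-22,0,0,0,0]
    - [0,3.5,-21.5,0,0,0,0]
    - [0,0,0,-5,0,0,0]
    - [0,0,0,-5,0,0,0]
    - [0,0,0,0,0,0,0]

```text
time_s: 6.1
tcp_pos: [0.5097, -0.1666, 0.0845]
ee_rot: [[0.125, -0.9, 0.418], [-0.992, -0.112, 0.054], [-0.002, -0.422, -0.907]]
wrist_force: [0.7, 1.1, 0.2]
gripper_width: 0.007
gripper_force: 0.0
```

Request:
drive_tool:
  rows:
    - [0,2.1,0.25,-4.5,0,0,0]
    - [0,2.1,0.25,-4.5,0,0,0]
    - [0,0,0,0,0,0,0]

```text
time_s: 6.35
tcp_pos: [0.515, -0.1656, 0.0765]
ee_rot: [[0.127, -0.898, 0.42], [-0.992, -0.114, 0.055], [-0.001, -0.424, -0.906]]
wrist_force: [0.5, 0.5, -1.0]
gripper_width: 0.003
gripper_force: 0.0
```

Request:
drive_tool:
  rows:
    - [0,0.85,0.1,-1.8,0,0,0]
    - [0,0.85,0.1,-1.8,0,0,0]
    - [0,0,0,0,0,0,0]

```text
time_s: 6.6
tcp_pos: [0.517, -0.1657, 0.074]
ee_rot: [[0.126, -0.898, 0.422], [-0.992, -0.114, 0.054], [-0.001, -0.425, -0.905]]
wrist_force: [-0.8, 1.0, 2.3]
gripper_width: 0.005
gripper_force: 1.1
```

Request:
drive_tool:
  rows:
    - [0,0.6,0.07,-1.3,0,0,0]
    - [0,0.6,0.07,-1.3,0,0,0]
    - [0,0,0,0,0,0,0]

```text
time_s: 6.85
tcp_pos: [0.5182, -0.1657, 0.0715]
ee_rot: [[0.126, -0.898, 0.422], [-0.992, -0.114, 0.054], [-0.001, -0.426, -0.905]]
wrist_force: [-1.5, 2.1, 3.3]
gripper_width: 0.008
gripper_force: 1.7
```

Request:
drive_tool:
  rows:
    - [0,0.6,0.07,-1.3,0,0,0]
    - [0,0,0,0,0,0,0]
    - [0,0,0,0,0,0,0]

```text
time_s: 7.1
tcp_pos: [0.5185, -0.1657, 0.0708]
ee_rot: [[0.126, -0.898, 0.422], [-0.992, -0.114, 0.054], [-0.001, -0.426, -0.905]]
wrist_force: [-5.2, 4.2, 8.3]
gripper_width: 0.003
gripper_force: 4.8
```

Firm stop reached (about 10 N), so hold for over 1 s, then let go.

Request:
drive_tool:
  rows:
    - [0,0,0,0,0,0,0]
    - [0,0,0,0,0,0,0]
    - [0,0,0,0,0,0,0]
    - [0,0,0,0,0,0,0]
    - [0,0,0,0,0,0,0]

```text
time_s: 7.52
tcp_pos: [0.5185, -0.1657, 0.0708]
ee_rot: [[0.126, -0.898, 0.422], [-0.992, -0.114, 0.054], [-0.001, -0.426, -0.905]]
wrist_force: [-3.8, 2.5, 8.5]
gripper_width: 0.007
gripper_force: 4.8
```

Request:
drive_tool:
  rows:
    - [0,0,0,0,0,0,0]
    - [0,0,0,0,0,0,0]
    - [0,0,0,0,0,0,0]
    - [0,0,0,0,0,0,0]
    - [0,0,0,0,0,0,0]

```text
time_s: 7.93
tcp_pos: [0.5185, -0.1657, 0.0708]
ee_rot: [[0.126, -0.898, 0.422], [-0.992, -0.114, 0.054], [-0.001, -0.426, -0.905]]
wrist_force: [-4.8, 3.1, 9.0]
gripper_width: 0.002
gripper_force: 4.8
```

Request:
drive_tool:
  rows:
    - [0,0,0,0,0,0,0]
    - [0,0,0,0,0,0,0]
    - [0,0,0,0,0,0,0]
    - [0,0,0,0,0,0,0]
    - [0,0,0,0,0,0,0]

```text
time_s: 8.35
tcp_pos: [0.5185, -0.1657, 0.0708]
ee_rot: [[0.126, -0.898, 0.422], [-0.992, -0.114, 0.054], [-0.001, -0.426, -0.905]]
wrist_force: [-5.6, 3.8, 8.0]
gripper_width: 0.006
gripper_force: 4.8
```

Request:
drive_tool:
  rows:
    - [0,-4.2,-0.5,9,0,0,0]
    - [0,-10,-1,22,0,0,0]
    - [0,0,0,35,-0.0136,0.1082,0]
    - [0,0,5,35,-0.0136,0.1082,0]
    - [0,0,20,30,-0.0136,0.1082,0]

```text
time_s: 8.77
tcp_pos: [0.5038, -0.1455, 0.1977]
ee_rot: [[0.123, -0.984, 0.127], [-0.992, -0.123, 0.015], [0.001, -0.128, -0.992]]
wrist_force: [2.9, 0.5, -1.4]
gripper_width: 0.007
gripper_force: 0.0
```

Request:
drive_tool:
  rows:
    - [0,0,36,0,-0.0136,0.1082,0]
    - [0,0,36,0,0,0,0]
    - [0,0,36,0,0,0,0]
    - [0,0,0,0,0,0,0]
    - [0,0,0,0,0,0,0]

```text
time_s: 9.18
tcp_pos: [0.505, -0.0342, 0.1949]
ee_rot: [[0.13, -0.991, 0.023], [-0.992, -0.13, 0.006], [-0.003, -0.023, -1.0]]
wrist_force: [0.1, -0.6, -0.1]
gripper_width: 0.004
gripper_force: 0.0
```

```bash
python3 - <<'E'
from h import *
s=sense();print(s["time_s"],s["tcp_pos"],s["ee_rot"],s["joints"])
p=capture("side");q=capture("wrist")
a=cv2.resize(p["frame"],(500,375));b=cv2.resize(q["frame"],(500,375))
f=np.vstack([cv2.resize(p["frame"][220:325,215:355],(400,300)),cv2.resize(q["frame"],(400,300))])
cv2.imwrite("pics/z.png",f[...,::-1])
for n,x in (("side",p),("wrist",q)):
  for d in masks_of("key_a",x)[:6]+masks_of("zero_key",x)[:1]:
    w=maskpts(x,d["region"],s); print(n,round(d["p"],2),np.round(d["xy"]),np.round(np.median(w,0),4))
E
```

```text
9.1833 [ 0.50500433 -0.03419489  0.19494183] [[ 0.12959517 -0.99131064  0.02254548]
 [-0.99156351 -0.12950103  0.00559299]
 [-0.00262473 -0.0230801  -0.99973017]] [ 1.45384032e+01  1.22810667e+01 -2.08092984e+01  1.70631423e-02
 -5.55786747e+01 -7.10339557e+00]
side 0.63 [253. 277.] [ 0.5172 -0.1005  0.0574]
side 0.59 [254. 285.] [ 0.5218 -0.1248  0.0524]
side 0.57 [252. 270.] [ 0.514  -0.0678  0.059 ]
side 0.39 [253. 259.] [ 0.5088 -0.0389  0.0601]
wrist 0.94 [278. 233.] [ 0.5049 -0.0078  0.0584]
wrist 0.92 [278. 177.] [ 0.5121 -0.0613  0.0595]
wrist 0.74 [275. 109.] [ 0.5213 -0.1197  0.053 ]
wrist 0.63 [279.  56.] [ 0.5247 -0.1636  0.0556]
```

View pics/z.png

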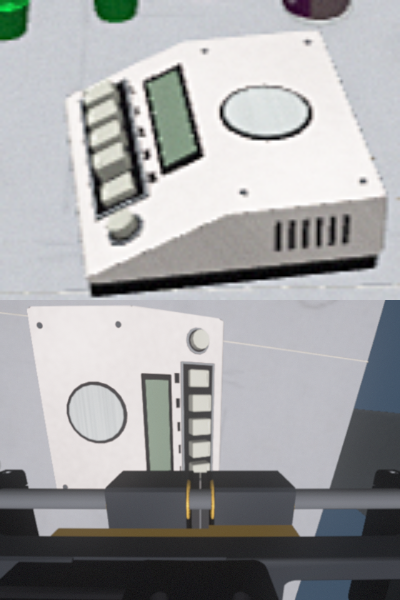

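Plate is empty, key_e is latched, the rest are up, and the zero key at (124,228) is up. Now to the cup, opening on the way.

Request:
drive_tool:
  rows:
    - [75,0,40,0,0,0.022,0]
    - [75,0,40,0,0,0,0]
    - [75,0,40,0,0,0,0]
    - [75,0,40,0,0,0,0]
    - [75,0,40,0,0,0,0]

```text
time_s: 9.9
tcp_pos: [0.505, 0.1652, 0.1949]
ee_rot: [[0.124, -0.992, 0.0], [-0.992, -0.124, 0.006], [-0.006, -0.001, -1.0]]
wrist_force: [1.9, 0.1, -0.8]
gripper_width: 0.298
gripper_force: 0.0
```

Request:
drive_tool:
  rows:
    - [75,0,40,0,0,0,0]
    - [75,0,40,0,0,0,0]
    - [75,0,40,0,0,0,0]
    - [75,0,40,0,0,0,0]
    - [75,0,40,0,0,0,0]

```text
time_s: 10.32
tcp_pos: [0.5052, 0.3655, 0.1947]
ee_rot: [[0.125, -0.992, 0.0], [-0.992, -0.125, 0.006], [-0.006, -0.001, -1.0]]
wrist_force: [0.7, -0.7, -0.2]
gripper_width: 0.678
gripper_force: 0.0
```

Request:
drive_tool:
  rows:
    - [75,0,0,0,0,0,0]
    - [75,0,0,0,0,0,0]
    - [75,0,0,0,0,0,0]

```text
time_s: 10.57
tcp_pos: [0.5051, 0.3636, 0.1941]
ee_rot: [[0.125, -0.992, -0.001], [-0.992, -0.125, 0.005], [-0.005, 0.0, -1.0]]
wrist_force: [-0.9, 0.3, 0.4]
gripper_width: 0.743
gripper_force: 0.0
```

```bash
cat >> h.py <<'E'
def zplane(p,uv,z0,st=None):
    a=world(p,uv,np.full(len(uv),.1),st);b=world(p,uv,np.full(len(uv),.6),st)
    return a+(b-a)*((z0-a[:,2])/(b[:,2]-a[:,2]))[:,None]
def circ(P):
    A=np.c_[2*P[:,:2],np.ones(len(P))];s=np.linalg.lstsq(A,(P[:,:2]**2).sum(1),rcond=None)[0]
    return s[:2],np.sqrt(s[2]+s[:2]@s[:2])
E
python3 - <<'E'
from h import *
s=sense();print(s["time_s"],s["tcp_pos"],s["ee_rot"],s["gripper_width"])
q=capture("wrist");save(q,"cup.png",s=1)
for d in masks_of("cup_center",q)[:6]:
    w=maskpts(q,d["region"],s); top=w[w[:,2]>.031]
    rgb=q["frame"][d["region"]].mean(0)
    h=cv2.convexHull(np.argwhere(d["region"])[:,::-1].astype(np.int32)).reshape(-1,2).astype(float)
    print("cup",round(d["p"],2),np.round(d["xy"]),np.round(rgb),np.round(np.median(w,0),4),len(top),circ(top) if len(top)>20 else 0, circ(zplane(q,h,.036,s)))
p=capture("side")
# plate ellipse in side view
g=cv2.cvtColor(p["frame"],cv2.COLOR_RGB2GRAY)
for n in (p,):
    cs,_=cv2.findContours((g<120).astype(np.uint8),cv2.RETR_LIST,cv2.CHAIN_APPROX_NONE)
    for c in cs:
        (x,y),(a,b),_=cv2.fitEllipse(c) if len(c)>=5 else ((0,0),(0,0),0)
        if 285<x<330 and 245<y<275: 
            W=zplane(n,c.reshape(-1,2).astype(float),.0785); print((x,y),len(c),circ(W))
E
```

```text
10.5667 [0.50507909 0.36361455 0.19413247] [[ 1.25426937e-01 -9.92102415e-01 -9.39066009e-04]
 [-9.92090693e-01 -1.25430030e-01  4.83357088e-03]
 [-4.91318442e-03  3.25378657e-04 -9.99987877e-01]] 0.7426191108330038
cup 0.95 [196.  81.] [ 63. 191. 192.] [0.5974 0.2605 0.0182] 581 (array([0.59304516, 0.26291059]), np.float64(0.024681284121438232)) (array([0.59304609, 0.26285023]), np.float64(0.026281438098982327))
cup 0.85 [383. 159.] [ 81. 175. 103.] [0.4038 0.3113 0.0184] 506 (array([0.40823599, 0.3113272 ]), np.float64(0.024579714518518)) (array([0.40922458, 0.31105486]), np.float64(0.02668559361596469))
cup 0.8 [295.  46.] [ 70. 176.  96.] [0.5093 0.2154 0.0183] 644 (array([0.50919574, 0.22020613]), np.float64(0.024264529854564485)) (array([0.50924604, 0.21986225]), np.float64(0.025706175450784848))
cup 0.73 [239. 186.] [222. 219. 219.] [0.5506 0.3607 0.0051] 0 0 (array([0.57674689, 0.35076699]), np.float64(0.05345585459573549))
cup 0.65 [412.  29.] [ 64. 162.  88.] [0.401  0.1884 0.0185] 558 (array([0.40516497, 0.19145384]), np.float64(0.024477031206157997)) (array([0.40676107, 0.19322962]), np.float64(0.027120684691527255))
cup 0.62 [287. 148.] [173. 129. 131.] [0.5031 0.3156 0.0182] 474 (array([0.50334278, 0.31505438]), np.float64(0.024218865123300584)) (array([0.50347345, 0.3152551 ]), np.float64(0.025701101418451222))
(307.48638916015625, 258.81036376953125) 101 (array([ 0.6360866, -0.0652461]), np.float64(0.03486500420037113))
```

View pics/cup.png

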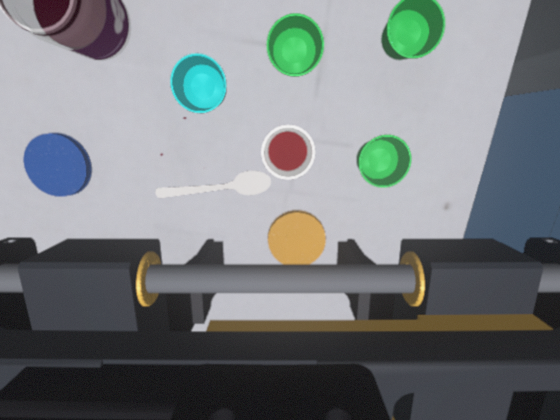

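Cup image: white cup with red jam at (288,152), green at (295,45), (413,28) and (385,160), turquoise at (198,82), spoon bowl at (250,183), lid at (297,238). I'll turn the jaws clockwise by about 17° to keep the rear finger away from the spoon.

Request:
drive_tool:
  rows:
    - [80,-0.5,-16,-10,0,0,-0.1]
    - [80,-0.5,-16,-20,0,0,-0.1]
    - [80,-0.5,-16.5,-20,0,0,-0.1]
    - [80,0,0,-25,0,0,0]
    - [80,0,0,0,0,0,0]

```text
time_s: 11.13
tcp_pos: [0.5012, 0.3118, 0.1156]
ee_rot: [[-0.176, -0.984, -0.006], [-0.984, 0.176, 0.0], [0.001, 0.005, -1.0]]
wrist_force: [-0.6, -0.3, -0.6]
gripper_width: 0.802
gripper_force: 0.0
```

Request:
drive_tool:
  rows:
    - [80,0,0,0,0,0,0]
    - [80,0,0,0,0,0,0]

```text
time_s: 11.3
tcp_pos: [0.5046, 0.3163, 0.1213]
ee_rot: [[-0.172, -0.985, 0.004], [-0.985, 0.172, 0.007], [-0.008, -0.003, -1.0]]
wrist_force: [-0.8, -0.1, -0.2]
gripper_width: 0.803
gripper_force: 0.0
```

Request:
drive_tool:
  rows:
    - [80,0,0,-20,0,0,0]
    - [80,0,0,-20,0,0,0]
    - [80,0,0,-10,0,0,0]
    - [80,0,0,0,0,0,0]
    - [80,0,0,0,0,0,0]

```text
time_s: 11.72
tcp_pos: [0.504, 0.3165, 0.0706]
ee_rot: [[-0.172, -0.985, 0.003], [-0.985, 0.172, 0.006], [-0.007, -0.002, -1.0]]
wrist_force: [1.0, -0.4, 0.6]
gripper_width: 0.801
gripper_force: 0.0
```

```bash
python3 - <<'E'
from h import *
s=sense();print(s["time_s"],s["tcp_pos"],s["joint_velocities"])
p=capture("side");save(p,"d.png",(190,130,330,235),5.5)
E
```

```text
11.7167 [0.50402091 0.31650606 0.07055049] [ 0.00203044 -0.91308065  0.93471136  0.35162162  0.19834124 -0.0177692 ]
```

View pics/d.png

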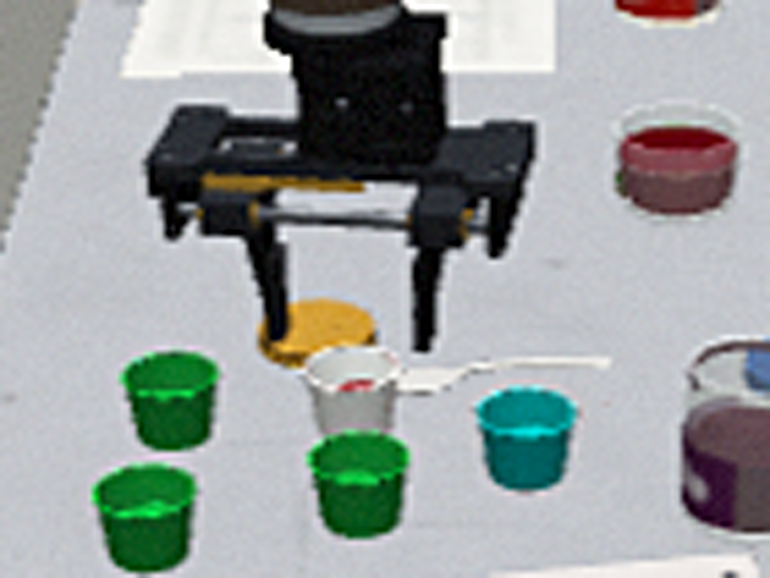

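Fingertips at (278,340) and (425,350) straddle the cup at (352,385). Descend and close.

Request:
drive_tool:
  rows:
    - [80,0,-1,-20,0,0,0]
    - [80,0,0,-15,0,0,0]
    - [80,0,0,-7,0,0,0]
    - [80,0,0,0,0,0,0]
    - [80,0,0,0,0,0,0]

```text
time_s: 12.18
tcp_pos: [0.5041, 0.3154, 0.0286]
ee_rot: [[-0.172, -0.985, 0.003], [-0.985, 0.172, 0.006], [-0.007, -0.002, -1.0]]
wrist_force: [0.2, 0.5, -0.1]
gripper_width: 0.803
gripper_force: 0.0
```

Request:
drive_tool:
  rows:
    - [50,0,0,0,0,0,0]
    - [50,0,0,0,0,0,0]
    - [50,0,0,0,0,0,0]
    - [50,0,0,0,0,0,0]
    - [50,0,0,0,0,0,0]

```text
time_s: 12.6
tcp_pos: [0.5037, 0.3152, 0.0284]
ee_rot: [[-0.172, -0.985, 0.002], [-0.985, 0.172, 0.006], [-0.007, -0.001, -1.0]]
wrist_force: [-0.4, 0.1, 2.8]
gripper_width: 0.565
gripper_force: 29.6
```

Request:
drive_tool:
  rows:
    - [50,0,0,10,0,0,0]
    - [50,0,0,25,0,0,0]
    - [50,0,0,35,0,0,0]
    - [50,0,0,35,0,0,0]
    - [50,0,0,25,0,0,0]

```text
time_s: 13.02
tcp_pos: [0.5042, 0.3154, 0.1616]
ee_rot: [[-0.172, -0.985, 0.005], [-0.985, 0.172, 0.008], [-0.009, -0.004, -1.0]]
wrist_force: [-0.0, 1.0, -0.8]
gripper_width: 0.565
gripper_force: 29.7
```

```bash
python3 - <<'E'
from h import *
s=sense();print(s["time_s"],s["tcp_pos"],s["gripper_width"],s["gripper_force"])
for n in("side","scene"):
  p=capture(n)
  for d in masks_of("cup_center",p)[:6]:
    w=maskpts(p,d["region"]); print(n,round(d["p"],2),np.round(d["xy"]),np.round(p["frame"][d["region"]].mean(0)),np.round(np.median(w,0),4),np.percentile(w[:,2],[2,98]))
  if n=="side": save(p,"lift.png",(190,80,330,235),3.8)
E
```

```text
13.0167 [0.50422559 0.3153778  0.16163548] 0.5645786873082254 29.749787430191645
side 0.82 [285. 211.] [ 13. 120. 119.] [0.5943 0.2524 0.0235] [0.00111828 0.03687785]
side 0.79 [257. 216.] [ 19. 108.  41.] [0.5106 0.2099 0.0246] [0.0029539  0.03795803]
side 0.66 [251. 156.] [175. 176. 174.] [0.5047 0.2997 0.1577] [0.13739571 0.17010579]
side 0.65 [221. 206.] [ 26. 107.  46.] [0.4097 0.2976 0.0228] [9.34673383e-05 3.75499694e-02]
side 0.32 [260. 297.] [168. 168. 158.] [ 0.527  -0.1711  0.0549] [0.04892654 0.06037366]
scene 0.87 [184. 200.] [47. 82. 53.] [0.4079 0.2993 0.0239] [0.00363123 0.03675476]
scene 0.67 [241. 207.] [48. 84. 55.] [0.5082 0.2131 0.0233] [0.00193624 0.03650967]
scene 0.59 [205. 224.] [43. 82. 50.] [0.4048 0.1862 0.023 ] [0.00473803 0.03615882]
scene 0.54 [221. 138.] [109. 110. 107.] [0.5032 0.3024 0.1596] [0.13597553 0.17272855]
scene 0.53 [263. 191.] [42. 88. 86.] [0.5921 0.2549 0.0235] [0.00253709 0.03621096]
```

View pics/lift.png

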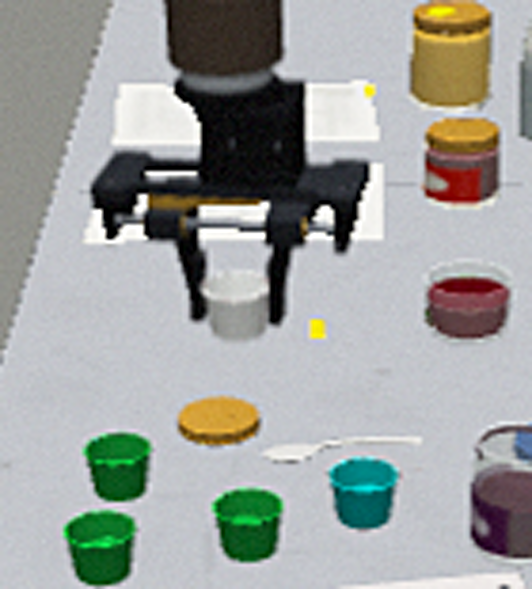

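Side view: the cup hangs upright in the jaws at (237,305); lid, spoon and jar are undisturbed.

```bash
python3 - <<'E'
from h import *
from station import *
q=capture("wrist")
f=cv2.resize(cv2.imread("pics/w1.png"),(560,420),interpolation=cv2.INTER_AREA);g=cv2.cvtColor(f,cv2.COLOR_BGR2GRAY)
st=dict(ee_rot=np.array([[0,-1,0],[-1,0,0],[0,0,-1.]]),tcp_pos=[.62497,0,.24158])
for th in (90,110,130):
  cs,_=cv2.findContours((g<th).astype(np.uint8),cv2.RETR_LIST,cv2.CHAIN_APPROX_NONE)
  for c in cs:
    if len(c)<40: continue
    (x,y),(a,b),_=cv2.fitEllipse(c)
    if 250<x<290 and 115<y<155: print(th,(x,y),len(c),circ(zplane(q,c.reshape(-1,2).astype(float),.0785,st)))
p=capture("side");w=maskpts(p,np.ones((420,560),bool))
k=(w[:,2]>.1)&(w[:,0]>.6)&(w[:,0]<.85)&(abs(w[:,1]+.05)<.2)
print(k.sum(), w[k].min(0) if k.any() else 0, w[k].max(0) if k.any() else 0)
m=(w[:,2]>.1)&(w[:,0]>.7)&(w[:,0]<.95)&(w[:,1]>-.2)&(w[:,1]<.35);print(m.sum(),w[m].min(0),w[m].max(0))
E
```

```text
110 (268.39251708984375, 134.8778076171875) 202 (array([ 0.63543873, -0.06483029]), np.float64(0.03414202193383839))
110 (268.29669189453125, 134.433837890625) 209 (array([ 0.63552918, -0.06519675]), np.float64(0.035107502086962235))
130 (268.3959655761719, 134.80490112304688) 199 (array([ 0.63543365, -0.06492433]), np.float64(0.033695612798060916))
130 (268.3481140136719, 134.51724243164062) 212 (array([ 0.63548072, -0.06509305]), np.float64(0.035551176920999225))
0 0 0
2972 [ 0.85874974 -0.19952539  0.10001159] [0.94994898 0.27153153 0.31872152]
```

Request:
drive_tool:
  rows:
    - [50,8,-24,0,0,0,0]
    - [50,12,-34,0,0,0,0]
    - [50,12,-34,0,0,0,0]
    - [50,12,-34,0,0,0,0]
    - [50,12,-34,0,0,0,0]

```text
time_s: 13.73
tcp_pos: [0.5589, 0.1531, 0.156]
ee_rot: [[-0.172, -0.985, -0.002], [-0.985, 0.172, 0.004], [-0.004, 0.002, -1.0]]
wrist_force: [0.2, 0.1, -0.5]
gripper_width: 0.563
gripper_force: 29.8
```

Request:
drive_tool:
  rows:
    - [50,12,-34,0,0,0,0]
    - [50,12,-34,0,0,0,0]
    - [50,12,-34,0,0,0,0]
    - [50,12,-34,0,0,0,0]
    - [50,12,-34,0,0,0,0]

```text
time_s: 14.15
tcp_pos: [0.6189, -0.017, 0.1559]
ee_rot: [[-0.173, -0.985, -0.002], [-0.985, 0.173, 0.005], [-0.005, 0.003, -1.0]]
wrist_force: [1.3, 0.4, -0.8]
gripper_width: 0.56
gripper_force: 29.8
```

Request:
drive_tool:
  rows:
    - [50,12,-34,0,0,0,0]
    - [50,4,-16,0,0,0,0]
    - [50,0,0,0,0,0,0]
    - [50,0,0,0,0,0,0]
    - [50,0,0,0,0,0,0]

```text
time_s: 14.57
tcp_pos: [0.6347, -0.0647, 0.1563]
ee_rot: [[-0.172, -0.985, -0.001], [-0.985, 0.172, 0.006], [-0.005, 0.002, -1.0]]
wrist_force: [-0.3, -0.2, -0.1]
gripper_width: 0.564
gripper_force: 29.7
```

Request:
drive_tool:
  rows:
    - [50,1,0,-15,0,0,0]
    - [50,0,0,-15,0,0,0]
    - [50,0,0,-10,0,0,0]
    - [50,0,0,0,0,0,0]
    - [50,0,0,0,0,0,0]

```text
time_s: 14.98
tcp_pos: [0.6361, -0.0643, 0.1172]
ee_rot: [[-0.171, -0.985, 0.0], [-0.985, 0.171, 0.005], [-0.005, 0.001, -1.0]]
wrist_force: [0.4, 0.4, 0.1]
gripper_width: 0.562
gripper_force: 29.7
```

Request:
drive_tool:
  rows:
    - [50,0,0,-3,0,0,0]
    - [50,0,0,-2,0,0,0]
    - [50,0,0,0,0,0,0]

```text
time_s: 15.23
tcp_pos: [0.6365, -0.0649, 0.1129]
ee_rot: [[-0.172, -0.985, 0.002], [-0.985, 0.172, 0.006], [-0.006, -0.001, -1.0]]
wrist_force: [0.3, 0.2, -0.3]
gripper_width: 0.566
gripper_force: 29.7
```

Request:
drive_tool:
  rows:
    - [50,0,0,-1.5,0,0,0]
    - [50,0,0,0,0,0,0]

```text
time_s: 15.4
tcp_pos: [0.6365, -0.0651, 0.1113]
ee_rot: [[-0.173, -0.985, 0.002], [-0.985, 0.173, 0.006], [-0.006, -0.001, -1.0]]
wrist_force: [0.1, -0.6, 0.7]
gripper_width: 0.562
gripper_force: 29.7
```

Request:
drive_tool:
  rows:
    - [50,0,0,-1,0,0,0]
    - [50,0,0,0,0,0,0]

```text
time_s: 15.57
tcp_pos: [0.6364, -0.0652, 0.1102]
ee_rot: [[-0.173, -0.985, 0.002], [-0.985, 0.173, 0.006], [-0.006, -0.001, -1.0]]
wrist_force: [0.2, 0.1, -1.2]
gripper_width: 0.563
gripper_force: 29.7
```

Request:
drive_tool:
  rows:
    - [50,0,0,-1,0,0,0]
    - [50,0,0,0,0,0,0]

```text
time_s: 15.73
tcp_pos: [0.6364, -0.0651, 0.109]
ee_rot: [[-0.173, -0.985, 0.001], [-0.985, 0.173, 0.006], [-0.006, -0.0, -1.0]]
wrist_force: [0.0, -1.0, -0.0]
gripper_width: 0.566
gripper_force: 29.7
```

Request:
drive_tool:
  rows:
    - [50,0,0,-0.7,0,0,0]
    - [50,0,0,0,0,0,0]

```text
time_s: 15.9
tcp_pos: [0.6364, -0.0651, 0.1083]
ee_rot: [[-0.173, -0.985, 0.001], [-0.985, 0.173, 0.006], [-0.006, -0.0, -1.0]]
wrist_force: [-0.9, 0.6, -0.3]
gripper_width: 0.561
gripper_force: 29.8
```

Request:
drive_tool:
  rows:
    - [50,0,0,-0.7,0,0,0]
    - [50,0,0,0,0,0,0]

```text
time_s: 16.07
tcp_pos: [0.6365, -0.0651, 0.1082]
ee_rot: [[-0.172, -0.985, 0.002], [-0.985, 0.172, 0.006], [-0.006, -0.001, -1.0]]
wrist_force: [-0.9, -0.4, 2.9]
gripper_width: 0.564
gripper_force: 29.6
```

Request:
drive_tool:
  rows:
    - [50,0,0,-0.7,0,0,0]
    - [50,0,0,0,0,0,0]

```text
time_s: 16.23
tcp_pos: [0.6365, -0.0651, 0.1082]
ee_rot: [[-0.172, -0.985, 0.002], [-0.985, 0.172, 0.005], [-0.006, -0.001, -1.0]]
wrist_force: [-2.2, 0.4, 4.9]
gripper_width: 0.564
gripper_force: 29.4
```

Contact felt. Back off the push a little, release, then rise.

Request:
drive_tool:
  rows:
    - [50,0,0,0.9,0,0,0]
    - [60,0,0,0,0,0,0]
    - [66,0,0,0,0,0,0]
    - [72,0,0,0,0,0,0]
    - [80,0,0,0,0,0,0]

```text
time_s: 16.65
tcp_pos: [0.6364, -0.0651, 0.1077]
ee_rot: [[-0.173, -0.985, 0.001], [-0.985, 0.173, 0.006], [-0.006, -0.0, -1.0]]
wrist_force: [0.1, 0.1, 1.0]
gripper_width: 0.72
gripper_force: 0.0
```

Request:
drive_tool:
  rows:
    - [80,0,0,0,0,0,0]
    - [80,0,0,0,0,0,0]
    - [80,0,0,10,0,0,0]
    - [80,0,0,25,0,0,0]
    - [80,0,0,35,0,0,0]

```text
time_s: 17.07
tcp_pos: [0.6346, -0.0652, 0.1761]
ee_rot: [[-0.173, -0.985, -0.005], [-0.985, 0.173, 0.005], [-0.004, 0.006, -1.0]]
wrist_force: [1.3, 0.4, 0.5]
gripper_width: 0.799
gripper_force: 0.0
```

Request:
drive_tool:
  rows:
    - [80,0,35,10,0,0,0]
    - [80,0,35,10,0,0,0]
    - [80,0,30,0,0,0,0]
    - [80,0,0,0,0,0,0]
    - [80,0,0,0,0,0,0]

```text
time_s: 17.48
tcp_pos: [0.6365, 0.0365, 0.199]
ee_rot: [[-0.17, -0.985, 0.003], [-0.985, 0.17, 0.006], [-0.006, -0.002, -1.0]]
wrist_force: [-0.6, -0.4, 0.3]
gripper_width: 0.797
gripper_force: 0.0
```

```bash
python3 - <<'E'
from h import *
s=sense();print(s["time_s"],s["tcp_pos"],s["gripper_width"])
for n in("wrist","side"):
  p=capture(n)
  for l in("cup_center","key_a","zero_key","spoon","lid","jar_tasted"):
   for d in masks_of(l,p)[:5]:
    w=maskpts(p,d["region"],s)
    if len(w)<20 or d["p"]<.4:continue
    e=""
    if l=="cup_center" and .05<np.median(w[:,2]): 
        t=w[w[:,2]>.111];e=(circ(t),np.percentile(w[:,2],[2,98]), np.linalg.lstsq(np.c_[t[:,:2],np.ones(len(t))],t[:,2],rcond=None)[0][:2])
    print(n,l,round(d["p"],2),np.round(d["xy"]),np.round(np.median(w,0),4),e)
E
```

```text
17.4833 [0.63652043 0.03651328 0.1989722 ] 0.7973484314905438
wrist cup_center 0.66 [254.  79.] [ 0.6361 -0.0687  0.0981] ((array([ 0.63551407, -0.06544512]), np.float64(0.024294009973351793)), array([0.09419926, 0.11632173]), array([-0.00577686,  0.01249132]))
wrist key_a 0.98 [394.  36.] [ 0.5192 -0.0905  0.0593] 
wrist key_a 0.95 [384.   7.] [ 0.5227 -0.1149  0.053 ] 
wrist key_a 0.93 [400.  71.] [ 0.515  -0.0616  0.0596] 
wrist key_a 0.87 [411. 143.] [ 0.5082 -0.003   0.0589] 
wrist key_a 0.71 [408. 104.] [ 0.5114 -0.032   0.0595] 
wrist jar_tasted 0.68 [409. 142.] [ 0.5084 -0.003   0.0593] 
wrist jar_tasted 0.58 [400.  71.] [ 0.5158 -0.0613  0.0596] 
wrist jar_tasted 0.53 [251. 315.] [0.6963 0.1823 0.0106] 
side cup_center 0.75 [221. 208.] [0.4098 0.3007 0.0242] 
side cup_center 0.72 [282. 212.] [0.5938 0.2505 0.0234] 
side cup_center 0.6 [308. 248.] [ 0.6359 -0.0685  0.1024] ((array([ 0.63709936, -0.0669012 ]), np.float64(0.024333117333999395)), array([0.07803928, 0.11734131]), array([ 0.00440263, -0.00901266]))
side cup_center 0.52 [255. 218.] [0.5103 0.2086 0.0242] 
side cup_center 0.5 [215. 224.] [0.4057 0.1852 0.0235] 
side key_a 0.68 [253. 277.] [ 0.517  -0.1002  0.057 ] 
side key_a 0.52 [253. 258.] [ 0.5109 -0.0376  0.0597] 
side key_a 0.52 [256. 285.] [ 0.522  -0.1276  0.0525] 
side spoon 0.49 [266. 198.] [0.5403 0.3557 0.004 ] 
side lid 0.79 [246. 190.] [0.481  0.4003 0.0109] 
side jar_tasted 0.88 [327. 211.] [0.7063 0.189  0.0542]
```

The cup stands upright on the middle of the plate (within about 2 mm), the new key is latched and the others are up.

```bash
python3 -c "from station import *; print(finish_job())"
```

```text
the job is handed in; nothing more can be done
None
```

I handed the job in at about 17.5 s: key_e (the rightmost range key) is latched with the old one up, the zero key was held at its stop for over a second with the plate empty, and the cup stands upright within about 2 mm of the plate's middle; the hand-in returned no verdict.

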